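# Wax-warmer lid to the half-way mark, held short of the lock

### The job

Take the loose black lid by its bar and feed its two lugs down through the slots in the wax warmer's collar, pressing against the sprung seal until you feel the lid fully home on the rim. Keeping it pressed home, twist it clockwise (from above) only as far as the white half-way lines, short of the lock click, and never into the lock; finish still gripping it there, pressed home, so that I can check the seal before it is locked. Leave everything else on the desk where it is.

Things in the scene. Friction and masses are not known exactly. Their poses are not given: they have to be found in the camera images.
- lid: Loose black bayonet lid, 0.16 kg (give or take a fifth), on the desk handle up. Origin: centre of its underside, z up. Aluminium plug 86 mm across, 0 to 17 mm up; black flange disc 108 mm across, 17 to 22 mm up; straight black grip bar along the lid's x axis, 72 mm long, 16 mm wide (along y), 22 to 48 mm up. Two lugs on the x axis, under the bar's ends; both alike, so a half turn makes no difference.
- lid_bar: The lid's black grip bar, fixed on the flange: 72 mm long along x, 16 mm wide, 26 mm high; origin at the centre of its underside, 22 mm above the lid's underside, axes as the lid's.
- lid_handle (a point): Point on the lid's axis inside the grip bar, 43 mm above the lid's underside (5 mm below the bar's top, 21 mm above the flange's top): a good height to grip, fingers closing across the bar's 16 mm.
- lid_seat (a point): Centre of the lid flange's underside, 17 mm above the lid's origin; it meets the warmer's rim when the lid is fully home.
- lid_lug (a point): Outer end of the lug at the lid's +x, 51.5 mm from its axis, 6 mm above its underside; the other lug is opposite, at -x. Each is steel, 12 mm wide and 5 mm high (3.5 to 8.5 mm above the underside). Seen from above, a white line along the bar's top and a white line on the flange beyond each end of the bar show the lugs' direction.
- warmer: Electric wax warmer screwed to the desk: white round body 150 mm across, black dial on its -y side, aluminium collar 128 mm across on top, rim 105 mm above the desk. Origin at the centre of its underside, z up. The mouth is 92 mm across under a lip 5 mm thick; two entry slots for the lugs are cut in the lip, on the warmer's x axis at +x and -x.
- warmer_rim (a point): Centre of the collar's mouth at rim height, 105 mm above the desk; with the lid home its lid_seat is here. A sprung red-brown seal ring in the mouth meets the plug when the flange is still 9 mm above the rim; it pushes up 3 N there and 5 N at the rim, more than the lid weighs. With the flange within 3.5 mm of the rim the lugs can turn under the lip; let go there, the lid rises those 3.5 mm.
- warmer_slot (a point): Middle of the entry slot at the warmer's +x, at rim height, 50 mm from the axis; the other slot is opposite. Each is 17 to 19 mm wide and reaches 54 mm from the axis. Under the lip a channel 90 degrees long runs from each slot, clockwise seen from above (negative angles about z), with solid stops at its ends: an inserted lid turns only clockwise.
- warmer_half (a point): Half-way mark: white line on a black patch on the collar's rim, 59 mm from the axis, outside the lid's flange, 45 degrees clockwise of the +x slot (at -45 degrees in the warmer's frame); a second one is opposite. At half-way the lid's white lines point at the two marks.
- warmer_lock (a point): Red dot on the collar's rim, 59 mm from the axis, 87 degrees clockwise of the +x slot: lid locked; a second one is opposite. Before it, from about 60 degrees of twist, the lugs meet the lock bumps under the lip, 2.5 mm high, felt as a slight resistance if the lid is not pressed home; pressed home, the lugs pass under them, so stop by the half-way mark.
- tray: Clear plastic tray, 115 x 210 x 26 mm, holding the two tins; origin at the centre of its underside. Leave it.
- tin_black: Black polish tin, 85 mm across, 26 mm high, in the tray. Leave it.
- tin_tan: Tan polish tin, 85 mm across, 26 mm high, in the tray. Leave it.
- brush: Black shoe brush lying bristles down, 155 x 50 x 48 mm, long side along its x; origin at the centre of its underside. Leave it.
- mug: White mug, 82 mm across, 95 mm high, handle at its +y. Leave it.
- cleaner: White bottle of leather cleaner, 54 mm across, 150 mm high. Leave it.
- dauber: Small round dauber standing on its bristles, 40 mm across, 98 mm high. Leave it.
Not all that is in view belongs to the job. Several things look just like the lid: the one meant starts farthest to the robot's left.

How it is judged:
By the outcome, as a careful person would: the job done as asked, in the order asked, and still so for the second after the job is handed in, while the arm keeps its last pose, push and grip.
It also fails if it takes over 45 s, if anything falls off the work surface, if the arm or the gripper's body presses on something with over 40 N, if the wrist force passes 120 N, or if a joint passes its speed limit or range.

### The arm

A 7-joint arm with a two-finger parallel gripper is mounted at the origin on the work surface. World frame = base frame: x ahead of the robot, y to its left, z up, the work surface at z = 0. Lengths are in mm, angles in rad, forces in N, time in s.
With the tool pointing down it reaches from about 425 to 950 mm from the base axis. Payload 4.7 kg.
Tool frame: the origin (TCP) lies midway between the tips of the shut fingers; the grasp point (between the pads) lies 19 mm behind it; z points along the fingers, y is the direction in which the jaws open and shut (so a half turn about z gives the same grasp; the last joint's range is limited). The gripper opens to 87 mm and grips with 3 to 60 N. Pads are 19 mm wide; open, the fingers measure 117 mm over their backs; the gripper's body (75 mm by 190 mm) begins 51 mm behind the grasp point.
Start: joints at [-1.227, 0.469, -0.049, 1.532, 0.024, 1.141, -0.082], TCP at [245.813, 628.67, 222.573] pointing down, gripper open.
Joint ranges: [-2.59, 2.59], [-0.33, 1.99], [-1.39, 1.29], [0.1, 2.45], [-1.04, 4.18], [0.21, 1.99], [-2.66, 2.66]. Speed limits (rad/s): [2.57, 2.57, 3.14, 3.14, 3.14, 3.14, 3.14].

### API

Orientations are given as [roll, pitch, yaw] about the fixed x, y, z axes, in that order (R = Rz(yaw) Ry(pitch) Rx(roll)).
In Python, from workcell import telemetry, imaging, ticket gives the robot as it stands.
- The arm moves only by the tool jog_arm, never from a script. Its argument "rows" is a list of rows, each an object of numbers: "hand": the gripper command: -1 is fully open, 1 is shut, values between are in proportion; "x", "y", "z": the shift along the tool's x, y, z as a fraction of full scale; "ax", "ay", "az": the turn, a rotation vector about the tool's x, y, z as a fraction of full scale. In form: [{"hand": .., "x": .., "y": .., "z": .., "ax": .., "ay": .., "az": ..}, ...]. A call has 1 to 20 rows; each row shifts and turns the commanded pose from where the row before left it, along the tool's axes as they then stand; what a row does not reach is not made up. Full scale, the value 1, is 80 cm for a shift and pi/2 rad for a turn. A row lasts 1/8 s, in which the tool goes at most 62.5 mm and 10.7 degrees, less where a joint would pass 70% of its speed; a pose out of reach is approached as far as the arm can. A call with a number of a shift or a turn outside -1 to 1 is refused whole. A call with a gripper value outside its range is refused whole. The fingers move at their own pace and stop on an object; the grip force is fixed at half the most. Time passes only in rows, so rows that do not move let the fingers close. It gives the time, the measured TCP pose, the force and the opening at its end, in the units of the state.
- telemetry.sense(): the state, without advancing time (a new reading comes with each control period).
- imaging.read_camera(name): name is "scene" or "top" or "wrist"; returns (picture, depth): 420x560x3 uint8, red, green, blue; 420x560 float32, mm along the optical axis (not along the pixel's ray), 0 where there is no reading.
- imaging.camera_params(name): a dict with "K" (3x3 intrinsics, pixels), "position" and "rotation" of the camera in the world. Camera axes: x right, y down, z forward; pixel columns grow to the right and rows downward; lengths in mm; the calibration is good to about 2 mm. A picture is of the moment at which its call begins: read the wrist's pose just before it. camera_params takes no time and is no camera call; for the wrist camera it gives the pose at the moment of the call.
- ticket.job_done(): hands the job in, once; it reports no verdict.
The state is a dict: "t": time; "joint_pos": joint angles; "joint_velocities": joint speeds; "tau": joint torques, N m; "position": TCP position; "tcp_rot": TCP orientation; "ft_force": force on the tool from outside, world axes, zero at the start; "moment": the same for the moment, N m; "gripper_width": finger opening in mm.
Only numpy, scipy, OpenCV 4.12 (cv2) and the standard library are available. Lean on these libraries where they do the work, as an engineer would, in place of code of your own. Each camera call takes 0.05 s, during which the arm holds its last target. There are 200 camera calls.

## Working session

There is one attempt and no reset: what is moved stays moved. The work goes in short steps, Python scripts to look and compute and a tool call to move; the robot and the scene stay as the last step left them, time stands still between calls to the robot, and variables do not carry over. Pictures are saved under pics/ and viewed, about 8 in all and at most 12, crops included, and the job is handed in when it is done.

Besides the shell and the picture viewer there is one more tool, called after ">>>" as name(argument=value, ...), one argument or row to a line, values as JSON. jog_arm: Moves the arm, as the interface text tells. Shift numbers are shares of 80 cm and turn numbers shares of pi/2 rad, none past 1 either way. Its arguments: {"type":"object","properties":{"rows":{"type":"array"}},"required":["rows"]}

```bash
mkdir -p pics; cat > h.py <<'E'
import numpy as np, cv2
from workcell import telemetry, imaging, ticket
def grab(n):
    p=imaging.camera_params(n); im,d=imaging.read_camera(n); return im,d,p
def ray(p,u,v):
    r=np.array(p["rotation"])@np.linalg.inv(np.array(p["K"]))@np.array([u,v,1.]); return np.array(p["position"]),r
def onz(p,u,v,z):
    o,r=ray(p,u,v); return o+r*(z-o[2])/r[2]
def cloud(d,p):
    v,u=np.mgrid[:d.shape[0],:d.shape[1]]; K=np.array(p["K"])
    c=np.stack([(u-K[0,2])/K[0,0]*d,(v-K[1,2])/K[1,1]*d,d],-1)
    return c@np.array(p["rotation"]).T+np.array(p["position"])
def save(n,im): cv2.imwrite("pics/"+n,cv2.cvtColor(im,cv2.COLOR_RGB2BGR))
E
python3 - <<'E'
from h import *
s=telemetry.sense(); print({k:np.round(v,3).tolist() for k,v in s.items()})
for n in("top","scene"):
    im,d,p=grab(n); save(n+"0.png",im); np.savez(n+"0.npz",im=im,d=d,**{k:np.array(p[k]) for k in("K","position","rotation")}); print(n,np.round(p["position"]),np.round(p["rotation"],2).tolist(),np.round(p["K"][0]),(d>0).mean())
E
```

```text
{'t': 0.0, 'joint_pos': [-1.227, 0.469, -0.049, 1.534, 0.024, 1.141, -0.082], 'joint_velocities': [0.0, -0.001, 0.0, 0.0, -0.001, -0.0, 0.0], 'tau': [-0.0, -50.798, -0.08, -23.615, -0.061, 0.038, 0.0], 'position': [245.593, 628.095, 221.477], 'tcp_rot': [-3.14, 0.0, 2.769], 'ft_force': [-0.422, -0.457, -0.316], 'moment': [0.075, -0.025, 0.006], 'gripper_width': 86.902}
top [ 233.  -10. 1599.] [-2.95, 0.02, -1.57] [477.   0. 278.] 0.9962329931972789
scene [1330. -870.  945.] [-2.2, -0.01, 0.77] [490.   0. 276.] 0.9801232993197279
```

View pics/top0.png

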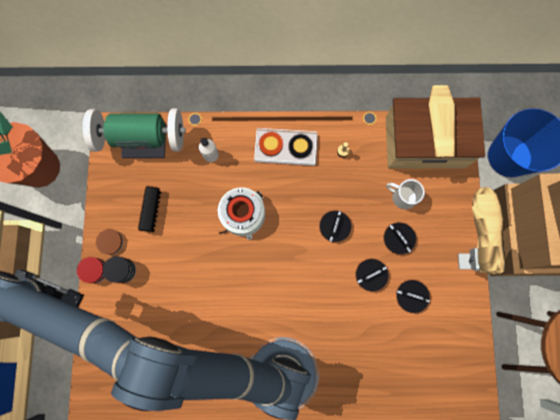

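View pics/scene0.png

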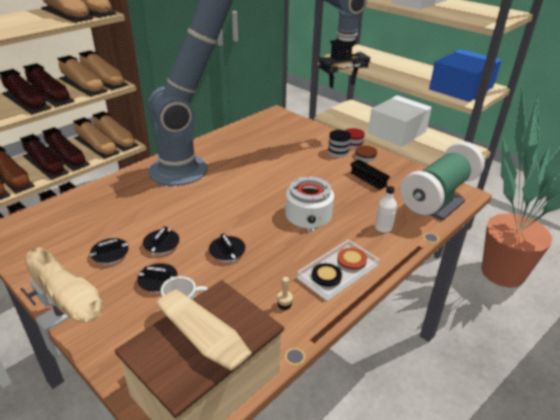

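Top view: there are four lookalike lids, at (336,226), (400,238), (372,275) and (413,296). Image left is world +y (the robot's left), so the one at (336,226) should be the lid meant. The warmer is at (241,211). I'll confirm this with numbers and an enlarged crop.

```bash
python3 - <<'E'
from h import *
z=np.load("top0.npz"); im,d=z["im"],z["d"]; p=z
for c in((336,226),(400,238),(372,275),(413,296)): print(c,np.round(onz(p,*c,40)))
P=cloud(d,p)
# warmer: white/aluminium pts high
x=P.reshape(-1,3); w=onz(p,241,211,105); print("w",w)
m=(np.hypot(*(P[...,:2]-w[:2]).transpose(2,0,1))<110)&(abs(P[...,2]-105)<8); q=P[m]; print(m.sum(),q.min(0),q.max(0),(q.min(0)+q.max(0))/2)
l=onz(p,336,226,40)
hsv=cv2.cvtColor(im,cv2.COLOR_RGB2HSV)
m=(hsv[...,2]<70); m=m&(np.hypot(*(P[...,:2]-l[:2]).transpose(2,0,1))<65); v,u=np.nonzero(m); print("lid px",u.min(),u.max(),v.min(),v.max(),onz(p,(u.min()+u.max())/2,(v.min()+v.max())/2,22))
m2=(im.min(-1)>130)&(np.hypot(*(P[...,:2]-l[:2]).transpose(2,0,1))<50)&(P[...,2]>10); v,u=np.nonzero(m2)
q=np.array([onz(p,a,b,48)[:2] for a,b in zip(u,v)],np.float32); print(len(q),cv2.fitLine(q,cv2.DIST_L2,0,.01,.01).ravel())
save("c1.png",np.hstack([cv2.resize(im[175:325,300:450],(400,400),interpolation=cv2.INTER_CUBIC),cv2.resize(im[170:250,200:280],(400,400),interpolation=cv2.INTER_CUBIC)]))
wp=imaging.camera_params("wrist"); R=np.array(wp["rotation"]); s=telemetry.sense()
from scipy.spatial.transform import Rotation as Ro
T=Ro.from_euler("xyz",s["tcp_rot"]).as_matrix(); print("cam in tool",T.T@(np.array(wp["position"])-s["position"]),np.round(T.T@R,3).tolist(),np.round(T,2).tolist(),wp["K"])
E
```

```text
Traceback (most recent call last):
  File "h.py", line 8, in onz
    o,r=ray(p,u,v); return o+r*(z-o[2])/r[2]
                                        ~^^^
IndexError: invalid index to scalar variable.
```

The rotation is roll-pitch-yaw, so I'll convert it.

```bash
python3 - <<'E'
s=open("h.py").read().replace('np.array(p["rotation"])','RM(p["rotation"])').replace("def grab","from scipy.spatial.transform import Rotation as Ro\ndef RM(r): return Ro.from_euler('xyz',np.array(r)).as_matrix()\ndef grab",1)
open("h.py","w").write(s)
E
python3 - <<'E'
from h import *
z=np.load("top0.npz"); im,d=z["im"],z["d"]; p=z
for c in((336,226),(400,238),(372,275),(413,296)): print(c,np.round(onz(p,*c,40)))
P=cloud(d,p)
w=onz(p,241,211,105); print("w",w)
near=lambda c,r:np.hypot(P[...,0]-c[0],P[...,1]-c[1])<r
m=near(w,110)&(abs(P[...,2]-105)<8); q=P[m]; print(m.sum(),q.min(0),q.max(0),(q.min(0)+q.max(0))/2)
l=onz(p,336,226,40)
m=(im.max(-1)<70)&near(l,65); v,u=np.nonzero(m); print("lid px",u.min(),u.max(),v.min(),v.max(),onz(p,(u.min()+u.max())/2,(v.min()+v.max())/2,22))
m2=(im.min(-1)>130)&near(l,50); v,u=np.nonzero(m2)
q=np.array([onz(p,a,b,48)[:2] for a,b in zip(u,v)],np.float32); print(len(q),cv2.fitLine(q,cv2.DIST_L2,0,.01,.01).ravel())
save("c1.png",np.hstack([cv2.resize(im[175:325,300:450],(400,400),interpolation=cv2.INTER_CUBIC),cv2.resize(im[170:250,200:280],(400,400),interpolation=cv2.INTER_CUBIC)]))
wp=imaging.camera_params("wrist"); s=telemetry.sense()
T=RM(s["tcp_rot"]); print("cam in tool",T.T@(np.array(wp["position"])-s["position"]),np.round(T.T@RM(wp["rotation"]),3).tolist(),np.round(T,2).tolist(),wp["K"])
E
```

```text
(336, 226) [ 471. -177.   40.]
(400, 238) [ 431. -385.   40.]
(372, 275) [ 311. -289.   40.]
(413, 296) [ 244. -417.   40.]
w [510.14895824 131.83576899 105.        ]
705 [454.65616967  74.00049831  97.02400517] [579.46908169 199.88728148 112.72255947] [517.06262568 136.94388989 104.87328232]
lid px 320 350 211 241 [ 473.75151894 -175.25757129   22.        ]
39 [ 9.4569457e-01 -3.2505667e-01  4.6842242e+02 -1.7268906e+02]
cam in tool [  72.43689931   -1.13440263 -160.78363963] [[-0.0, -0.964, -0.266], [1.0, -0.0, 0.0], [-0.0, -0.266, 0.964]] [[-0.93, 0.36, -0.0], [0.36, 0.93, -0.0], [-0.0, -0.0, -1.0]] [[300.86109409   0.         278.69155163]
 [  0.         300.86109409 207.28057705]
 [  0.           0.           1.        ]]
```

View pics/c1.png

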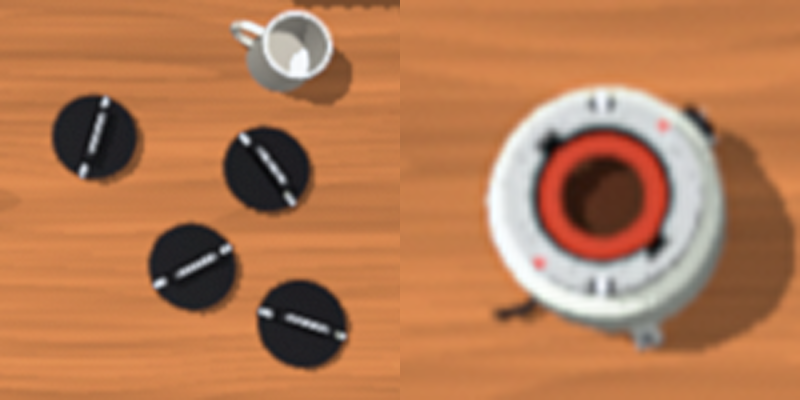

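The lid meant is at (336,226), crop left at (95,138). It's at about (472,-175) mm, with y clearly larger than the others (-289, -385, -417), so it's farthest left. Its white line lies at about -19°. On the warmer, the slots are at about +45°, the half marks at about 0° and the red dots at about -42°. I'll move over the warmer for a close look on the way.

>>> jog_arm(
  rows=[
    {"hand": -1,"x": -0.045,"y": -0.0374},
    {"hand": -1,"x": -0.045,"y": -0.0374},
    {"hand": -1,"x": -0.045,"y": -0.0374},
    {"hand": -1,"x": -0.045,"y": -0.0374},
    {"hand": -1,"x": -0.045,"y": -0.0374},
    {"hand": -1,"x": -0.045,"y": -0.0374},
    {"hand": -1,"x": -0.045,"y": -0.0374},
    {"hand": -1,"x": -0.045,"y": -0.0374},
    {"hand": -1,"x": -0.045,"y": -0.0374},
    {"hand": -1,"x": -0.045,"y": -0.0374},
    {"hand": -1,"x": -0.045,"y": -0.0374},
    {"hand": -1,"x": -0.045,"y": -0.0374},
    {"hand": -1},
    {"hand": -1},
  ],
)

```text
$.rows[0]: bad value
```

```bash
python3 - <<'E'
from h import *
s=telemetry.sense(); print(s["t"],s["position"],s["tcp_rot"],s["joint_pos"])
im,d,p=grab("wrist"); save("w1.png",im); np.savez("w1.npz",im=im,d=d,**{k:np.array(p[k]) for k in("K","position","rotation")})
P=cloud(d,p)
c=np.array([517,137]); m=(np.hypot(P[...,0]-c[0],P[...,1]-c[1])<90)&(abs(P[...,2]-105)<4)
v,u=np.nonzero(m); print(m.sum(), np.median(P[m][:,2]))
q=np.array([onz(p,a,b,105)[:2] for a,b in zip(u,v)],np.float32)
h=cv2.convexHull(q); print(cv2.minEnclosingCircle(h), cv2.fitEllipse(h))
E
```

```text
0.1 [245.62979441 628.16530321 221.60193479] [-3.13984135e+00  5.87933385e-05  2.76884211e+00] [-1.22693233  0.4693966  -0.04858758  1.53352314  0.0240956   1.1410105
 -0.08230607]
0 nan
  return _methods._mean(a, axis=axis, dtype=dtype,
  ret = ret.dtype.type(ret / rcount)
Traceback (most recent call last):
cv2.error: OpenCV(4.12.0) /io/opencv/modules/imgproc/src/convhull.cpp:143: error: (-215:Assertion failed) total >= 0 && (depth == CV_32F || depth == CV_32S) in function 'convexHull'
```

View pics/w1.png

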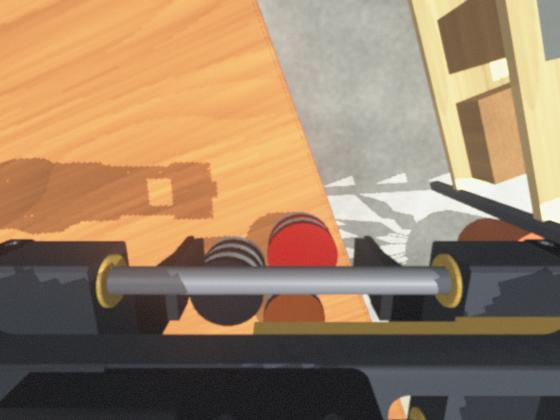

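Rows need every key. The wrist picture shows the gripper hiding rows below about 240, so I'll stop with the warmer offset about 60 mm towards tool +x (higher in the picture).

>>> jog_arm(
  rows=[
    {"hand": -1,"x": -0.0512,"y": -0.0374,"z": 0,"ax": 0,"ay": 0,"az": 0},
    {"hand": -1,"x": -0.0512,"y": -0.0374,"z": 0,"ax": 0,"ay": 0,"az": 0},
    {"hand": -1,"x": -0.0512,"y": -0.0374,"z": 0,"ax": 0,"ay": 0,"az": 0},
    {"hand": -1,"x": -0.0512,"y": -0.0374,"z": 0,"ax": 0,"ay": 0,"az": 0},
    {"hand": -1,"x": -0.0512,"y": -0.0374,"z": 0,"ax": 0,"ay": 0,"az": 0},
    {"hand": -1,"x": -0.0512,"y": -0.0374,"z": 0,"ax": 0,"ay": 0,"az": 0},
    {"hand": -1,"x": -0.0512,"y": -0.0374,"z": 0,"ax": 0,"ay": 0,"az": 0},
    {"hand": -1,"x": -0.0512,"y": -0.0374,"z": 0,"ax": 0,"ay": 0,"az": 0},
    {"hand": -1,"x": -0.0512,"y": -0.0374,"z": 0,"ax": 0,"ay": 0,"az": 0},
    {"hand": -1,"x": -0.0512,"y": -0.0374,"z": 0,"ax": 0,"ay": 0,"az": 0},
    {"hand": -1,"x": -0.0512,"y": -0.0374,"z": 0,"ax": 0,"ay": 0,"az": 0},
    {"hand": -1,"x": -0.0512,"y": -0.0374,"z": 0,"ax": 0,"ay": 0,"az": 0},
    {"hand": -1,"x": 0,"y": 0,"z": 0,"ax": 0,"ay": 0,"az": 0},
    {"hand": -1,"x": 0,"y": 0,"z": 0,"ax": 0,"ay": 0,"az": 0},
  ],
)

```text
t: 1.9
position: [572.3, 115.9, 222.1]
tcp_rot: [3.141, -0.001, 2.769]
ft_force: [-0.6, 0.9, 0.3]
gripper_width: 86.8
```

```bash
cat > rim.py <<'E'
from h import *
s=telemetry.sense(); print(s["t"],s["position"],s["tcp_rot"],s["joint_pos"])
im,d,p=grab("wrist"); save("w1.png",im); np.savez("w1.npz",im=im,d=d,**{k:np.array(p[k]) for k in("K","position","rotation")})
P=cloud(d,p)
c=np.array([517,137]); m=(np.hypot(P[...,0]-c[0],P[...,1]-c[1])<90)&(abs(P[...,2]-105)<4)
v,u=np.nonzero(m); print(m.sum(), np.median(P[m][:,2]))
q=np.array([onz(p,a,b,105)[:2] for a,b in zip(u,v)],np.float32)
h=cv2.convexHull(q); print(cv2.minEnclosingCircle(h), cv2.fitEllipse(h))
E
python3 rim.py
```

```text
1.9 [572.29684517 115.91585084 222.12684117] [ 3.14139432e+00 -1.25434710e-03  2.76906350e+00] [-0.41859383  0.32041001  0.18708264  1.76612188 -0.0681323   1.06218742
  0.99071001]
7438 103.68169596624588
((520.0534057617188, 131.72142028808594), 64.22914123535156) ((520.0252075195312, 132.099365234375), (127.04226684570312, 127.41226959228516), 70.2001953125)
```

View pics/w1.png

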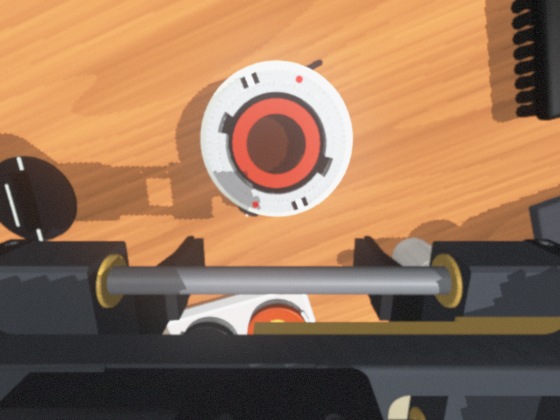

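Wrist picture: warmer centred near (277,139). Slots at (227,124) and (326,165), half marks at (250,79) and (299,203), red dots at (299,79) and (256,205). Next, the axis angle from all three pairs, and the lid's pose.

```bash
python3 - <<'E'
from h import *
z=np.load("w1.npz"); im=z["im"].astype(int); c=np.array([520,132.]); 
v,u=np.mgrid[:420,:560]; K=z["K"]
P=np.stack([*(np.array([onz(z,a,b,105)[:2] for b in range(240) for a in range(560)]).T.reshape(2,240,560))],-1)
r=np.hypot(*(P-c).transpose(2,0,1)); th=np.degrees(np.arctan2(P[...,1]-c[1],P[...,0]-c[0]))
im=im[:240]
def comp(m,n):
    k,L,st,ce=cv2.connectedComponentsWithStats(m.astype(np.uint8))
    for i in range(1,k):
        if st[i,4]>=4: print(n,st[i,4],np.round(P[L==i].mean(0),1),"r %.1f th %.1f"%(r[L==i].mean(),np.degrees(np.arctan2(*((P[L==i].mean(0)-c)[::-1])))))
comp((r>54)&(r<64)&(im[...,0]-im[...,1]>80),"dot")
comp((r>52)&(r<63.5)&(im.max(-1)<120),"blackpatch")
comp((r>47.5)&(r<54)&(im.max(-1)<110),"slot")
red=(r<47)&(im[...,0]-im[...,1]>90); q=P[red].astype(np.float32); print("seal",cv2.minEnclosingCircle(cv2.convexHull(q)))
E
```

```text
dot 35 [475.5 171.1] r 59.2 th 138.7
dot 27 [564.5  93.3] r 59.0 th -41.0
blackpatch 26 [460.8 136.5] r 59.4 th 175.7
blackpatch 26 [460.9 126.3] r 59.4 th -174.5
blackpatch 21 [578.7 138.5] r 59.1 th 6.3
blackpatch 21 [579.1 128.1] r 59.2 th -3.8
slot 47 [485.8  97.6] r 48.7 th -134.9
slot 40 [552.7 167.8] r 48.7 th 47.5
seal ((519.5873413085938, 132.4892120361328), 39.676292419433594)
```

Warmer fit: centre (519.9,132.4), x axis at 46.0°, so half-way is at about 1.0°. All three mark pairs agree within 0.5°. Now to the lid, again offset for the view.

>>> jog_arm(
  rows=[
    {"hand": -1,"x": -0.0113,"y": -0.048,"z": 0.006,"ax": 0,"ay": 0,"az": 0},
    {"hand": -1,"x": -0.0113,"y": -0.048,"z": 0.006,"ax": 0,"ay": 0,"az": 0},
    {"hand": -1,"x": -0.0113,"y": -0.048,"z": 0.006,"ax": 0,"ay": 0,"az": 0},
    {"hand": -1,"x": -0.0113,"y": -0.048,"z": 0.006,"ax": 0,"ay": 0,"az": 0},
    {"hand": -1,"x": -0.0113,"y": -0.048,"z": 0.006,"ax": 0,"ay": 0,"az": 0},
    {"hand": -1,"x": -0.0113,"y": -0.048,"z": 0.006,"ax": 0,"ay": 0,"az": 0},
    {"hand": -1,"x": -0.0113,"y": -0.048,"z": 0.006,"ax": 0,"ay": 0,"az": 0},
    {"hand": -1,"x": -0.0113,"y": -0.048,"z": 0.006,"ax": 0,"ay": 0,"az": 0},
    {"hand": -1,"x": 0,"y": 0,"z": 0,"ax": 0,"ay": 0,"az": 0},
    {"hand": -1,"x": 0,"y": 0,"z": 0,"ax": 0,"ay": 0,"az": 0},
  ],
)

```text
t: 3.2
position: [528.7, -195.0, 184.0]
tcp_rot: [3.14, -0.0, 2.771]
ft_force: [0.2, 0.0, 0.5]
gripper_width: 87.0
```

```bash
python3 - <<'E'
from h import *
s=telemetry.sense(); print(s["t"],s["position"],s["tcp_rot"],s["ft_force"])
im,d,p=grab("wrist"); save("w2.png",im); im=im[:240].astype(int)
def plane(z): return np.array([onz(p,a,b,z)[:2] for b in range(240) for a in range(560)]).reshape(240,560,2)
c=np.array([472,-175.])
P22=plane(22);P48=plane(48)
rad=lambda P:np.hypot(P[...,0]-c[0],P[...,1]-c[1])
# flange outline: dark or white-marks
m=((im.max(-1)<75)&(rad(P22)<68)).astype(np.uint8)
k,L,st,_=cv2.connectedComponentsWithStats(m); i=1+st[1:,4].argmax(); m=L==i
h=cv2.convexHull(P22[m].astype(np.float32)); print("flange",cv2.minEnclosingCircle(h),cv2.fitEllipse(h))
w=(im.min(-1)>150)&(rad(P22)<62); k,L,st,ce=cv2.connectedComponentsWithStats(w.astype(np.uint8))
for i in range(1,k):
    if st[i,4]>8:
        for n,P in((22,P22),(48,P48)):
            q=P[L==i].astype(np.float32); f=cv2.fitLine(q,cv2.DIST_L2,0,.01,.01).ravel(); print(np.round(ce[i]),st[i,4],n,np.round(q.mean(0),1),"ang %.1f"%np.degrees(np.arctan2(f[1],f[0])),np.round(np.ptp(q@f[:2])))
E
```

```text
3.2 [ 528.7344847  -195.01620704  184.02990139] [ 3.14031363e+00 -4.46283577e-04  2.77149935e+00] [2.45757650e-01 2.59898875e-04 4.63332796e-01]Traceback (most recent call last):
  File "<stdin>", line 10, in <module>
ValueError: attempt to get argmax of an empty sequence
```

View pics/w2.png

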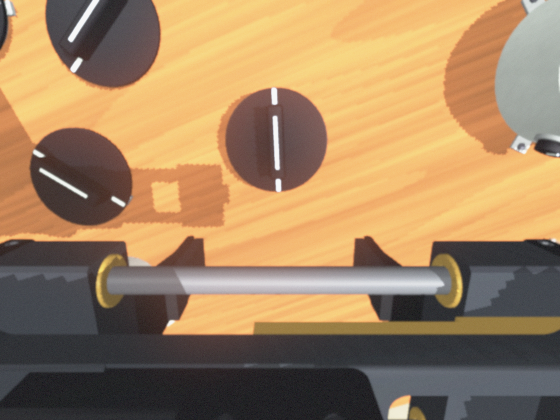

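The target lid is at (277,139), its line nearly along the tool x axis, with a lookalike at (81,176). The dark threshold was too tight, so I'll re-measure on the saved picture.

```bash
python3 - <<'E'
from h import *
p=imaging.camera_params("wrist"); s=telemetry.sense()
im=cv2.cvtColor(cv2.imread("pics/w2.png"),cv2.COLOR_BGR2RGB)[:240].astype(int)
def plane(z): return np.array([onz(p,a,b,z)[:2] for b in range(240) for a in range(560)]).reshape(240,560,2)
P22=plane(22);P48=plane(48); vv,uu=np.mgrid[:240,:560]; near=np.hypot(uu-277,vv-139)<60
print(im[139,250],im[139,262],im[139,222],P22[139,277])
m=((im.max(-1)<100)&near).astype(np.uint8)
k,L,st,_=cv2.connectedComponentsWithStats(m); i=1+st[1:,4].argmax(); m=L==i
h=cv2.convexHull(P22[m].astype(np.float32)); print("flange",cv2.minEnclosingCircle(h),cv2.fitEllipse(h))
w=(im.min(-1)>150)&near; k,L,st,ce=cv2.connectedComponentsWithStats(w.astype(np.uint8))
for i in range(1,k):
    if st[i,4]>8:
        for n,P in((22,P22),(48,P48)):
            q=P[L==i].astype(np.float32); f=cv2.fitLine(q,cv2.DIST_L2,0,.01,.01).ravel(); print(np.round(ce[i]),st[i,4],n,np.round(q.mean(0),1),"ang %.1f"%np.degrees(np.arctan2(f[1],f[0])),np.round(np.ptp(q@f[:2])))
E
```

```text
[105  76  74] [91 64 61] [216 139  89] [ 474.07519843 -176.31897069]
flange ((477.2086181640625, -187.8275146484375), 32.1514892578125) ((478.1094970703125, -193.5542755126953), (23.55955696105957, 68.3894271850586), 70.22520446777344)
[274.  96.] 107 22 [ 433.1 -163.8] ang -16.4 16.0
[274.  96.] 107 48 [ 435.3 -164.3] ang -16.4 15.0
[276. 142.] 276 22 [ 477.  -178.9] ang -18.5 55.0
[276. 142.] 276 48 [ 475.7 -178.1] ang -18.5 50.0
[278. 185.] 69 22 [ 519.9 -193.3] ang -17.2 14.0
[278. 185.] 69 48 [ 515.2 -191.4] ang -17.2 12.0
```

The flange marks and the bar line agree: lid centre (476,-178.3), axis at -18.7° (tool yaw 161.3°). Moving above it first.

>>> jog_arm(
  rows=[
    {"hand": -1,"x": 0.0138,"y": -0.0009,"z": 0.025,"ax": 0,"ay": 0,"az": -0.0056},
    {"hand": -1,"x": 0.0138,"y": -0.0009,"z": 0.025,"ax": 0,"ay": 0,"az": -0.0056},
    {"hand": -1,"x": 0.0138,"y": -0.0009,"z": 0.025,"ax": 0,"ay": 0,"az": -0.0056},
    {"hand": -1,"x": 0.0138,"y": -0.0009,"z": 0.025,"ax": 0,"ay": 0,"az": -0.0056},
    {"hand": -1,"x": 0.0138,"y": -0.0009,"z": 0.025,"ax": 0,"ay": 0,"az": -0.0056},
    {"hand": -1,"x": 0,"y": 0,"z": 0,"ax": 0,"ay": 0,"az": 0},
    {"hand": -1,"x": 0,"y": 0,"z": 0,"ax": 0,"ay": 0,"az": 0},
  ],
)

```text
t: 4.12
position: [476.7, -180.7, 85.0]
tcp_rot: [3.141, 0.002, 2.814]
ft_force: [0.0, 0.1, -0.3]
gripper_width: 86.9
```

>>> jog_arm(
  rows=[
    {"hand": -1,"x": 0.0018,"y": 0.0026,"z": 0.02,"ax": 0,"ay": 0,"az": 0},
    {"hand": -1,"x": 0,"y": 0,"z": 0.02,"ax": 0,"ay": 0,"az": 0},
    {"hand": -1,"x": 0,"y": 0,"z": 0.02,"ax": 0,"ay": 0,"az": 0},
    {"hand": -1,"x": 0,"y": 0,"z": 0.015,"ax": 0,"ay": 0,"az": 0},
    {"hand": -1,"x": 0,"y": 0,"z": 0,"ax": 0,"ay": 0,"az": 0},
    {"hand": -1,"x": 0,"y": 0,"z": 0,"ax": 0,"ay": 0,"az": 0},
  ],
)

```text
t: 4.88
position: [474.5, -179.0, 23.7]
tcp_rot: [-3.142, -0.0, 2.813]
ft_force: [0.1, 0.8, -0.3]
gripper_width: 87.2
```

```bash
python3 - <<'E'
from h import *
s=telemetry.sense(); print(s["t"],s["position"],s["tcp_rot"],s["ft_force"],s["joint_pos"])
E
```

```text
4.875 [ 474.49589588 -179.00777129   23.6782288 ] [-3.14156074e+00 -3.91021733e-04  2.81254678e+00] [ 0.06578781  0.77698444 -0.29167752] [ 0.08872795  0.48192981  0.23792367  2.10679108 -0.20243273  0.57427473
  1.71284142]
```

>>> jog_arm(
  rows=[
    {"hand": 1,"x": 0,"y": 0,"z": 0,"ax": 0,"ay": 0,"az": 0},
    {"hand": 1,"x": 0,"y": 0,"z": 0,"ax": 0,"ay": 0,"az": 0},
    {"hand": 1,"x": 0,"y": 0,"z": 0,"ax": 0,"ay": 0,"az": 0},
    {"hand": 1,"x": 0,"y": 0,"z": 0,"ax": 0,"ay": 0,"az": 0},
    {"hand": 1,"x": 0,"y": 0,"z": 0,"ax": 0,"ay": 0,"az": 0},
    {"hand": 1,"x": 0,"y": 0,"z": 0,"ax": 0,"ay": 0,"az": 0},
    {"hand": 1,"x": 0,"y": 0,"z": 0,"ax": 0,"ay": 0,"az": 0},
    {"hand": 1,"x": 0,"y": 0,"z": 0,"ax": 0,"ay": 0,"az": 0},
  ],
)

```text
t: 5.88
position: [474.7, -178.7, 24.1]
tcp_rot: [3.141, -0.0, 2.813]
ft_force: [-0.2, 0.4, -0.2]
gripper_width: 15.6
```

The grip is firm (15.6 mm). The lid underside is at TCP z - 24, so home means TCP z ≈ 112. Now lift, carry, then turn over the warmer.

>>> jog_arm(
  rows=[
    {"hand": 1,"x": 0,"y": 0,"z": -0.02,"ax": 0,"ay": 0,"az": 0},
    {"hand": 1,"x": 0,"y": 0,"z": -0.05,"ax": 0,"ay": 0,"az": 0},
    {"hand": 1,"x": 0,"y": 0,"z": -0.05,"ax": 0,"ay": 0,"az": 0},
    {"hand": 1,"x": 0,"y": 0,"z": -0.05,"ax": 0,"ay": 0,"az": 0},
    {"hand": 1,"x": 0.0072,"y": 0.0385,"z": 0,"ax": 0,"ay": 0,"az": 0},
    {"hand": 1,"x": 0.0073,"y": 0.0385,"z": 0,"ax": 0,"ay": 0,"az": 0},
    {"hand": 1,"x": 0.0072,"y": 0.0385,"z": 0,"ax": 0,"ay": 0,"az": 0},
    {"hand": 1,"x": 0.0073,"y": 0.0385,"z": 0,"ax": 0,"ay": 0,"az": 0},
    {"hand": 1,"x": 0.0073,"y": 0.0385,"z": 0,"ax": 0,"ay": 0,"az": 0},
    {"hand": 1,"x": 0.0073,"y": 0.0385,"z": 0,"ax": 0,"ay": 0,"az": 0},
    {"hand": 1,"x": 0.0073,"y": 0.0385,"z": 0,"ax": 0,"ay": 0,"az": 0},
    {"hand": 1,"x": 0.0073,"y": 0.0385,"z": 0,"ax": 0,"ay": 0,"az": 0},
    {"hand": 1,"x": 0.0073,"y": 0.0385,"z": 0,"ax": 0,"ay": 0,"az": 0},
    {"hand": 1,"x": 0.0073,"y": 0.0385,"z": 0,"ax": 0,"ay": 0,"az": 0},
    {"hand": 1,"x": 0,"y": 0,"z": 0,"ax": 0,"ay": 0,"az": 0},
  ],
)

```text
t: 7.75
position: [518.7, 134.4, 160.8]
tcp_rot: [3.14, 0.0, 2.818]
ft_force: [-0.5, -0.8, -2.0]
gripper_width: 16.0
```

>>> jog_arm(
  rows=[
    {"hand": 1,"x": 0,"y": 0,"z": 0,"ax": 0,"ay": 0,"az": -0.09},
    {"hand": 1,"x": 0,"y": 0,"z": 0,"ax": 0,"ay": 0,"az": -0.09},
    {"hand": 1,"x": 0,"y": 0,"z": 0,"ax": 0,"ay": 0,"az": -0.09},
    {"hand": 1,"x": 0,"y": 0,"z": 0,"ax": 0,"ay": 0,"az": -0.09},
    {"hand": 1,"x": 0,"y": 0,"z": 0,"ax": 0,"ay": 0,"az": -0.09},
    {"hand": 1,"x": 0,"y": 0,"z": 0,"ax": 0,"ay": 0,"az": -0.09},
    {"hand": 1,"x": 0,"y": 0,"z": 0,"ax": 0,"ay": 0,"az": -0.09},
    {"hand": 1,"x": 0,"y": 0,"z": 0,"ax": 0,"ay": 0,"az": -0.09},
    {"hand": 1,"x": 0,"y": 0,"z": 0,"ax": 0,"ay": 0,"az": 0},
    {"hand": 1,"x": 0,"y": 0,"z": 0,"ax": 0,"ay": 0,"az": 0},
  ],
)

```text
t: 9.0
position: [518.9, 130.6, 160.4]
tcp_rot: [-3.141, -0.0, -2.343]
ft_force: [-0.9, -1.6, -1.7]
gripper_width: 15.7
```

```bash
python3 - <<'E'
from h import *
s=telemetry.sense(); print(s["t"],s["position"],s["tcp_rot"],s["ft_force"],s["joint_pos"])
im,d,p=grab("wrist"); save("w3.png",im); np.savez("w3.npz",im=im,d=d,**{k:np.array(p[k]) for k in("K","position","rotation")})
E
```

```text
9.0 [518.86011974 130.57444178 160.3658411 ] [-3.14126510e+00 -1.87865373e-04 -2.34250299e+00] [-0.91959241 -1.62989987 -1.65573919] [-0.27771302  0.31001827 -0.0585756   1.93192888  0.0232778   0.9002966
  2.0219176 ]
```

View pics/w3.png

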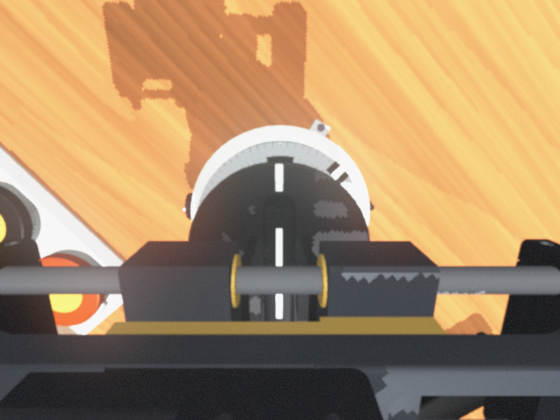

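The held lid's mark at (279,177) lines up with the slot peeping out at (280,158). I'll measure the lid's centre from the mark and re-check the slot.

```bash
python3 - <<'E'
from h import *
z=np.load("w3.npz"); im=z["im"].astype(int); s=telemetry.sense(); zf=s["position"][2]-24+22
x=np.array([np.cos(s["tcp_rot"][2]),np.sin(s["tcp_rot"][2])]); y=np.array([x[1],-x[0]])
def comp(m,box,h,n):
    a,b,c,d=box; v,u=np.nonzero(m[c:d,a:b]); q=np.array([onz(z,i+a,j+c,h)[:2] for i,j in zip(u,v)]); e=q-s["position"][:2]
    print(n,len(q),"mean",np.round(q.mean(0),1),"tool x %.1f..%.1f mean %.1f y %.1f (%.1f..%.1f)"%((e@x).min(),(e@x).max(),(e@x).mean(),(e@y).mean(),(e@y).min(),(e@y).max())); return q.mean(0)
comp(im.min(-1)>150,(270,290,163,200),zf,"mark")
comp(im.min(-1)>150,(270,290,220,262),zf+26,"bar line")
comp(im.max(-1)<70,(262,298,153,162),105,"slot")
a=comp(im.max(-1)<90,(324,352,158,188),105,"patch")
for px in((280,160),(265,163),(296,163)): print(px,np.round((onz(z,*px,zf)[:2]-s["position"][:2])@np.stack([x,y],1),1),im[px[1],px[0]])
E
```

```text
mark 247 mean [487.1  97.5] tool x 38.1..53.6 mean 46.0 y -0.4 (-2.6..1.8)
bar line 251 mean [507.5 118.4] tool x 8.3..25.6 mean 16.8 y -0.5 (-2.4..1.1)Traceback (most recent call last):
  File "<stdin>", line 9, in <module>
  File "<stdin>", line 5, in comp
ValueError: operands could not be broadcast together with shapes (0,) (2,)
```

>>> jog_arm(
  rows=[
    {"hand": 1,"x": -0.0024,"y": 0.0009,"z": 0.018,"ax": 0,"ay": 0,"az": 0},
    {"hand": 1,"x": 0,"y": 0,"z": 0.018,"ax": 0,"ay": 0,"az": 0},
    {"hand": 1,"x": 0,"y": 0,"z": 0,"ax": 0,"ay": 0,"az": 0},
    {"hand": 1,"x": 0,"y": 0,"z": 0,"ax": 0,"ay": 0,"az": 0},
  ],
)

```text
t: 9.55
position: [519.8, 133.3, 131.1]
tcp_rot: [3.141, -0.0, -2.339]
ft_force: [0.6, -0.3, -2.2]
gripper_width: 16.4
```

>>> jog_arm(
  rows=[
    {"hand": 1,"x": 0,"y": 0,"z": 0.003,"ax": 0,"ay": 0,"az": 0},
    {"hand": 1,"x": 0,"y": 0,"z": 0.003,"ax": 0,"ay": 0,"az": 0},
    {"hand": 1,"x": 0,"y": 0,"z": 0.003,"ax": 0,"ay": 0,"az": 0},
    {"hand": 1,"x": 0,"y": 0,"z": 0,"ax": 0,"ay": 0,"az": 0},
  ],
)

```text
t: 10.05
position: [519.6, 133.2, 124.0]
tcp_rot: [3.141, -0.0, -2.339]
ft_force: [-0.2, -0.5, -1.6]
gripper_width: 15.8
```

>>> jog_arm(
  rows=[
    {"hand": 1,"x": 0,"y": 0,"z": 0.002,"ax": 0,"ay": 0,"az": 0},
    {"hand": 1,"x": 0,"y": 0,"z": 0.002,"ax": 0,"ay": 0,"az": 0},
    {"hand": 1,"x": 0,"y": 0,"z": 0.002,"ax": 0,"ay": 0,"az": 0},
    {"hand": 1,"x": 0,"y": 0,"z": 0,"ax": 0,"ay": 0,"az": 0},
  ],
)

```text
t: 10.55
position: [519.8, 133.3, 119.5]
tcp_rot: [-3.142, 0.0, -2.339]
ft_force: [-1.3, 0.6, 1.8]
gripper_width: 16.0
```

>>> jog_arm(
  rows=[
    {"hand": 1,"x": 0,"y": 0,"z": 0.002,"ax": 0,"ay": 0,"az": 0},
    {"hand": 1,"x": 0,"y": 0,"z": 0.002,"ax": 0,"ay": 0,"az": 0},
    {"hand": 1,"x": 0,"y": 0,"z": 0.002,"ax": 0,"ay": 0,"az": 0},
    {"hand": 1,"x": 0,"y": 0,"z": 0,"ax": 0,"ay": 0,"az": 0},
  ],
)

```text
t: 11.05
position: [519.8, 133.3, 114.5]
tcp_rot: [3.142, 0.0, -2.339]
ft_force: [-1.3, 0.1, 1.5]
gripper_width: 15.7
```

>>> jog_arm(
  rows=[
    {"hand": 1,"x": 0,"y": 0,"z": 0.002,"ax": 0,"ay": 0,"az": 0},
    {"hand": 1,"x": 0,"y": 0,"z": 0.001,"ax": 0,"ay": 0,"az": 0},
    {"hand": 1,"x": 0,"y": 0,"z": 0,"ax": 0,"ay": 0,"az": 0},
  ],
)

```text
t: 11.42
position: [519.8, 133.3, 112.2]
tcp_rot: [3.142, 0.0, -2.339]
ft_force: [-1.2, -0.6, 2.8]
gripper_width: 15.8
```

>>> jog_arm(
  rows=[
    {"hand": 1,"x": 0,"y": 0,"z": 0.0015,"ax": 0,"ay": 0,"az": 0},
    {"hand": 1,"x": 0,"y": 0,"z": 0.0005,"ax": 0,"ay": 0,"az": 0},
    {"hand": 1,"x": 0,"y": 0,"z": 0,"ax": 0,"ay": 0,"az": 0},
  ],
)

```text
t: 11.8
position: [519.8, 133.3, 112.1]
tcp_rot: [-3.141, 0.0, -2.34]
ft_force: [-5.0, -2.0, 14.8]
gripper_width: 15.2
```

Home: z stopped at 112.1 (112 expected) and the force jumped from 2.8 to 14.8 N. Now twisting clockwise while pressed.

>>> jog_arm(
  rows=[
    {"hand": 1,"x": 0,"y": 0,"z": 0,"ax": 0,"ay": 0,"az": 0.05},
    {"hand": 1,"x": 0,"y": 0,"z": 0,"ax": 0,"ay": 0,"az": 0.05},
    {"hand": 1,"x": 0,"y": 0,"z": 0,"ax": 0,"ay": 0,"az": 0.05},
    {"hand": 1,"x": 0,"y": 0,"z": 0,"ax": 0,"ay": 0,"az": 0.05},
    {"hand": 1,"x": 0,"y": 0,"z": 0,"ax": 0,"ay": 0,"az": 0.05},
    {"hand": 1,"x": 0,"y": 0,"z": 0,"ax": 0,"ay": 0,"az": 0},
  ],
)

```text
t: 12.55
position: [521.4, 133.8, 112.1]
tcp_rot: [-3.141, 0.004, -2.732]
ft_force: [-0.5, -0.7, 10.0]
gripper_width: 15.6
```

>>> jog_arm(
  rows=[
    {"hand": 1,"x": 0,"y": 0,"z": 0.0005,"ax": 0,"ay": 0,"az": 0.05},
    {"hand": 1,"x": 0,"y": 0,"z": 0,"ax": 0,"ay": 0,"az": 0.05},
    {"hand": 1,"x": 0,"y": 0,"z": 0,"ax": 0,"ay": 0,"az": 0.05},
    {"hand": 1,"x": 0,"y": 0,"z": 0,"ax": 0,"ay": 0,"az": 0.05},
    {"hand": 1,"x": 0,"y": 0,"z": 0,"ax": 0,"ay": 0,"az": 0.03},
    {"hand": 1,"x": 0,"y": 0,"z": 0,"ax": 0,"ay": 0,"az": 0},
  ],
)

```text
t: 13.3
position: [521.6, 134.4, 112.1]
tcp_rot: [3.14, 0.004, -3.092]
ft_force: [-0.2, 0.1, 12.0]
gripper_width: 15.5
```

```bash
python3 - <<'E'
from h import *
s=telemetry.sense(); print(s["t"],s["position"],np.degrees(s["tcp_rot"]),s["ft_force"],s["moment"],s["joint_pos"])
im,d,p=grab("wrist"); save("w4.png",im); np.savez("w4.npz",im=im,d=d,**{k:np.array(p[k]) for k in("K","position","rotation")})
E
```

```text
13.3 [521.58343173 134.39744106 112.0941039 ] [ 179.9147963     0.24979847 -177.1661101 ] [-0.15557944  0.05594172 11.97685937] [-0.02003104  0.44575428  0.18423908] [-0.420669    0.37329775  0.11272032  1.97811633 -0.05826598  0.78858322
  1.34551037]
```

View pics/w4.png

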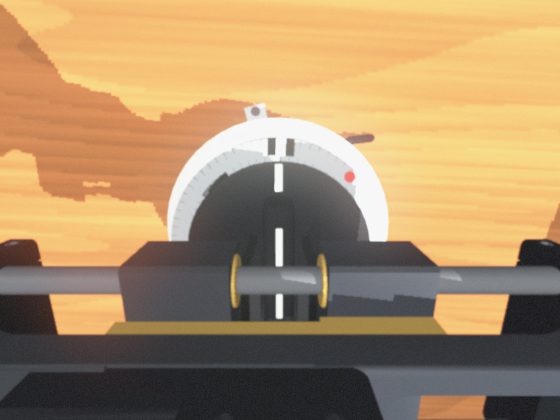

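The lid's line at (279,177) sits almost on the half-way mark (patch bars at (271,147) and (290,147)). I'll measure what's left.

```bash
python3 - <<'E'
from h import *
z=np.load("w4.npz"); im=z["im"].astype(int)
def pts(m,box,h):
    a,b,c,d=box; v,u=np.nonzero(m[c:d,a:b]); return np.array([onz(z,i+a,j+c,h)[:2] for i,j in zip(u,v)])
w=im.min(-1)>150
mk=pts(w,(270,290,165,195),110).mean(0); bl=pts(w,(270,290,228,264),136).mean(0)
dk=im.max(-1)<110
pa=(pts(dk,(262,279,138,156),105).mean(0)+pts(dk,(283,300,138,156),105).mean(0))/2
rd=pts(im[...,0]-im[...,1]>80,(335,362,165,188),105).mean(0)
print(mk,bl,pa,rd)
A=lambda a,b:np.degrees(np.arctan2(*(a-b)[::-1]))%360
print("lid line",A(mk,bl),"patch from bl-line:",A(pa,mk))
# centre from patch+dot (r=59, dot 42deg cw of patch)
print("sep",np.linalg.norm(pa-rd),"exp",2*59*np.sin(np.radians(21)))
# chord direction: cw from patch by 21 -> dir chord = th-21-90
th=A(rd,pa)+111; c=pa-59*np.array([np.cos(np.radians(th)),np.sin(np.radians(th))]); print("th patch",th%360,"centre",c,"mark angle about c",A(mk,c),"bar",A(bl,c))
E
```

```text
[476.9985025 130.817529 ] [505.85191348 132.49222404] nan [475.04510023 170.83968733]
lid line 183.32180572453112 patch from bl-line: nan
sep nan exp 42.28741804634543
th patch nan centre [nan nan] mark angle about c nan bar nan<stdin>:8: RuntimeWarning: Mean of empty slice.
  ret = ret.dtype.type(ret / rcount)
```

About 2° remain, so I'll turn that and re-check.

>>> jog_arm(
  rows=[
    {"hand": 1,"x": 0,"y": 0,"z": 0,"ax": 0,"ay": 0,"az": 0.022},
    {"hand": 1,"x": 0,"y": 0,"z": 0,"ax": 0,"ay": 0,"az": 0},
    {"hand": 1,"x": 0,"y": 0,"z": 0,"ax": 0,"ay": 0,"az": 0},
  ],
)

```text
t: 13.72
position: [521.7, 134.3, 112.1]
tcp_rot: [3.14, 0.004, -3.127]
ft_force: [-0.5, 0.6, 11.1]
gripper_width: 15.7
```

```bash
python3 - <<'E'
from h import *
s=telemetry.sense(); print(s["t"],s["position"],np.degrees(s["tcp_rot"])%360,s["ft_force"],s["gripper_width"])
im,d,z=grab("wrist"); g=im.astype(int)
def pts(m,box,h):
    a,b,c,d=box; v,u=np.nonzero(m[c:d,a:b]); return np.array([onz(z,i+a,j+c,h)[:2] for i,j in zip(u,v)])
w=g.min(-1)>150; dk=g.max(-1)<150
mk=pts(w,(270,290,165,195),110).mean(0); bl=pts(w,(270,290,228,264),136).mean(0)
p1=pts(dk,(255,281,138,156),105);p2=pts(dk,(281,310,138,156),105); pa=(p1.mean(0)+p2.mean(0))/2
A=lambda a,b:np.degrees(np.arctan2(*(a-b)[::-1]))%360
c=np.array([519.9,132.4]); print(len(p1),len(p2),pa,"patch",A(pa,c),"mark",A(mk,c),"patch-mark line",A(pa,mk),"lid line",A(mk,bl))
save("w5.png",cv2.resize(im[120:270,180:380],(800,600),interpolation=cv2.INTER_CUBIC))
E
```

```text
13.725 [521.68647809 134.31173944 112.0636066 ] [179.90326939   0.25431886 180.85773605] [-0.50394116  0.60229411 11.14311056] 15.747648741414581
95 105 [460.63832167 131.3405649 ] patch 181.02418115938227 mark 180.1424362481686 patch-mark line 183.33609281270174 lid line 181.27532137207183
```

View pics/w5.png

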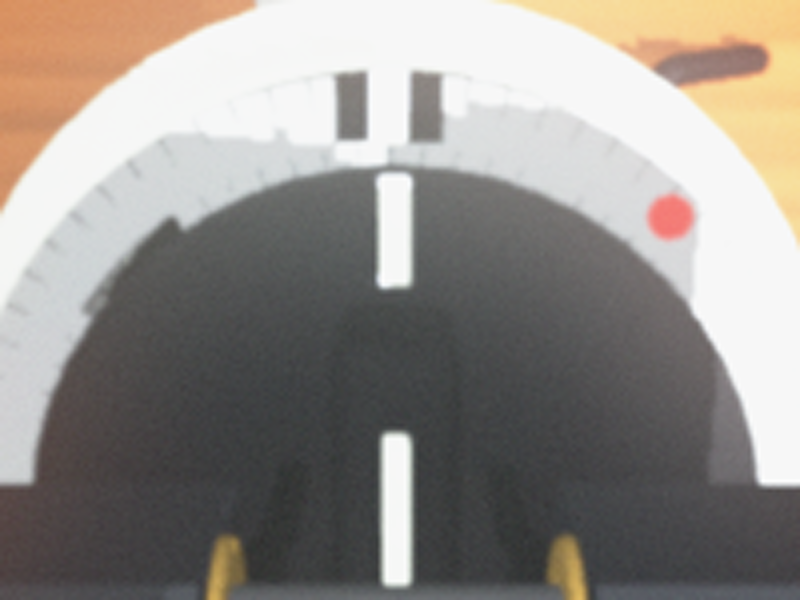

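The lid's line (395,230) points at the half-way line (389,105) within about 1°. The red dot (670,217) and the lock are well ahead. The lid is still pressed home at z 112.1 with about 11 N. Handing in.

```bash
python3 -c "
from h import *
print(ticket.job_done()); s=telemetry.sense(); print(s['t'],s['position'],s['ft_force'])"
```

```text
the job is handed in; nothing more can be done
None
the job is handed in; nothing more can be done
```

The lid is in the warmer, pressed home and turned to the half-way lines, with the gripper still holding it there. I took the leftmost of the four lids by its bar and fed its lugs down through the slots. I pressed until I felt it seat: z stopped at 112.1 mm (112 expected) and the force jumped from 2.8 to 14.8 N. I then twisted it about 45° clockwise while pressed. The job took about 14 s.

- **Last checks:** the lid was still home at z 112.1 with about 11 N of downward press, and the grip was 15.7 mm on the 16 mm bar.
- **Angle:** the lid's line read 180.9–181.3° against 181.0° for the half-way mark, well short of the lock dot.
- **One disagreement:** the flange mark's position gave 180.1° and the last picture also put the lid line about 1° past the mark. I put this down to a 1–2 mm centring or calibration offset.
- **Not checked:** I took no final wide picture of the other things on the desk; the forces showed no contact with anything else during the moves.

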